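Unhook the S-hook from the antenna matching box and stow both

ROBOT

A 6-joint arm with a two-finger parallel gripper is mounted at the origin on the work surface. World frame = base frame: x ahead of the robot, y to its left, z up, the work surface at z = 0. Lengths are in m, angles in rad, forces in N, time in s.
With the tool pointing down it reaches from about 0.425 to 0.95 m from the base axis. Payload 3.5 kg.
Tool frame: the origin (TCP) lies at the very end of the fingers, on their centre line; the grasp point (between the pads) lies 19 mm behind it; y points along the fingers, z is the direction in which the jaws open and shut, and the axes are right-handed (so a half turn about y gives the same grasp; the last joint's range is limited). The gripper opens to 85 mm and grips with 20 to 120 N. Pads are 22 mm wide; open, the fingers measure 114 mm over their backs; the gripper's body (76 mm by 85 mm) begins 54 mm behind the grasp point. The pads swing forward as they close: fully open they stand 13 mm farther back than shut.
Start: joints at [-1.348, 0.286, 1.577, -0, 1.279, -0.15], TCP at [0.246, -0.629, 0.231] pointing down, gripper open.
Joint ranges: [-2.77, 2.77], [-0.9, 2.22], [0.21, 2.48], [-1.53, 4.67], [0.24, 2.81], [-2.84, 2.84]. Speed limits (rad/s): [2.79, 2.79, 3.14, 3.14, 3.14, 3.14].

INTERFACE

Orientations are given as a unit quaternion [x, y, z, w].
In Python, from plant import ctrl gives the robot as it stands. The module is installed in compiled form; this text tells all that it offers.
- The arm moves only by the tool jog_arm, never from a script. Its argument "deltas" is a list of rows, each a list of 3 entries, a list of its own where there are three numbers: the turn, a rotation vector about the tool's x, y, z in rad, then the shift along the tool's x, y, z in m, then the opening, from 0 (shut) to 1 (fully open). In form: [[[wx, wy, wz], [dx, dy, dz], gripper], ...]. A call has 1 to 10 rows; each row is the pose to reach, as a shift and turn from the pose measured when the call began, along the tool's axes at that moment; what a row does not reach only later rows make up. A row lasts 1/12 s, in which the tool goes at most 41.7 mm and 7.16 degrees, less where a joint would pass 70% of its speed; a pose out of reach is approached as far as the arm can. A call with a gripper value outside its range is refused whole. The fingers move at their own pace and stop on an object; "force" is the grip in N (left out, the last holds). Time passes only in rows, so rows that repeat a pose let the fingers close. It gives the time, the measured TCP pose, the force and the opening at its end, in the units of the state.
- ctrl.get_state(): the state, without advancing time (a new reading comes with each control period).
- ctrl.read_camera(name): name is "scene" or "top" or "wrist"; returns a dict with "pixels" (480x640x3 uint8, blue, green, red), "range_z" (480x640 float32, m along the optical axis (not along the pixel's ray), 0 where there is no reading), "fx", "fy", "cx", "cy" (pixels), "k1" (the pictures are not rectified: a ray, as slopes to the right and down, at radius r is drawn at 1 + k1 r^2 times it, then the intrinsics apply), "T" (4x4, takes a point from camera to world coordinates); the wrist camera has in their place "mount" (4x4, takes a point from camera to tool coordinates, whose origin is the TCP and whose axes are the tool frame's). Camera axes: x right, y up, looking along -z (the intrinsics and any distortion apply to the point x, -y, -z); pixel columns grow to the right and rows downward; lengths in m; the calibration is good to about 2 mm. A picture is of the moment at which its call begins: read the wrist's pose just before it.
- ctrl.sign_off(): hands the job in, once; it reports no verdict.
The state is a dict: "time": time; "qpos": joint angles; "dq": joint speeds; "joint_efforts": joint torques, N m; "eef_pos": TCP position; "tcp_rot": TCP orientation; "contact_force": force on the tool from outside, world axes, zero at the start; "wrist_torque": the same for the moment, N m; "opening": opening from 0.0 (shut) to 1.0 (fully open).
Only numpy, scipy, OpenCV 4.12 (cv2) and the standard library are available. Lean on these libraries where they do the work, as an engineer would, in place of code of your own. Each camera call takes 0.05 s, during which the arm holds its last target.

TASK

An S-hook is still caught in the strain eye of the grey antenna matching box. Lift and twist the hook out of the eye while the box stays standing on the desk, without dragging or tipping it, and lay the hook in the blue tray with the other S-hook. Set the box down gently in the empty green tray, right way up and flat on the tray's floor, and leave everything else on the desk where it is.

Things in the scene. Friction and masses are not known exactly. Their poses are not given: they have to be found in the camera images.
- box_mid (a point): Centre of the grey matching box, half-way up (19 mm over its underside). It lies flat: 96 mm along its x, 54 mm along its y, 38 mm high, about 0.35 kg. A steel eye bolt sticks out of its -x end, a brass coax socket 14 mm out of its +x end; a brass wing terminal stands 12 mm above its top, 28 mm from the centre towards the eye. z up.
- eye (a point): Centre of the eye bolt's closed ring, 78 mm from the box centre along the box's -x, 19 mm above the box's underside; axes as the box's. The ring stands upright in the box's x-z plane: its hole runs along the box's y. Hole 24 mm across, ring wire 6 mm thick, 36 mm over all, 12 mm of straight bolt between ring and box.
- hook_mid (a point): Middle of the S-hook's straight shank, on the centre line of its 8 mm round steel rod; about 85 g. It lies nearly flat, one loop up on the eye's lower wire. z up, x along the 84 mm shank towards the loop in the eye. There the rod turns half a circle (centre-line radius 18 mm) towards +y and runs back 5 mm to its open round tip (4 mm more); at the -x end the same towards -y. 128 x 80 mm over all.
- hook_loop (a point): Centre of the half circle in the eye, 42 mm in x and 18 mm in y from hook_mid, at first about 18 mm out from the eye along the box's -x. The loop slides along itself through the eye when the hook turns clockwise (from above) about this point, until x of the hook is along the box's -y (1.1 to 1.5 rad); then the tip comes out by moving 25 mm to the box's -y.
- blue_tray_floor (a point): Centre of the inner floor of the blue tray, which already holds one S-hook near its +x end. Fixed open tray, 210 mm along its x, 150 mm along its y, 50 mm high, walls and floor 4 mm thick. This point is 4 mm above the desk. z up. The two trays may stand on either side.
- green_tray_floor (a point): Centre of the inner floor of the empty green tray; the same tray as the blue one in size and axes.
- spare_mid (a point): Middle of the shank of the other S-hook, which lies in the blue tray about 50 to 60 mm from the tray's centre along its +x, its shank along the tray's y. It must stay in that tray.
- mug: White mug, 76 mm across, 92 mm high, origin under its centre. Leave alone.
- morse_key: Brass Morse key on a dark wooden base 130 x 75 mm, 59 mm high, origin under its centre. Leave alone.
- screwdriver: Screwdriver lying at the back. Leave alone.
- insulator: White dog-bone insulator, 82 x 26 mm, lying at the left. Leave alone.
- handheld_mid (a point): Black hand-held radio standing at the right, 36 x 58 mm, 115 mm high and 215 mm with its aerial; this point is half-way up its case. Leave alone.
Mind the look-alikes: they are no part of the job. Leave any brown, pink or red look-alike of the part that bears hook_mid alone.

How it is judged:
By the outcome, as a careful person would: the job done as asked, in the order asked, and still so for the second after the job is handed in, with the robot touching nothing.
It also fails if it takes over 64 s, if anything falls off the work surface, if the arm or the gripper's body presses on something with over 40 N, if the wrist force passes 120 N, or if a joint passes its speed limit or range.

## Working session

There is one attempt and no reset: what is moved stays moved. The work goes in short steps, Python scripts to look and compute and a tool call to move; the robot and the scene stay as the last step left them, time stands still between calls to the robot, and variables do not carry over. Pictures are saved under pics/ and viewed, and the job is handed in when it is done.

Besides the shell and the picture viewer there is one more tool, called after "Call:" as name(argument=value, ...), one argument or row to a line, values as JSON. jog_arm: Moves the arm, as the interface text tells. Its arguments: {"type":"object","properties":{"deltas":{"type":"array","items":{"type":"array"}},"force":{"type":"number"}},"required":["deltas"]}

```bash
ls; mkdir -p pics
cat > h.py <<'E'
import numpy as np, cv2, pickle
from scipy.spatial.transform import Rotation as R
from plant import ctrl
def grab(n,tag):
    s=ctrl.get_state(); d=ctrl.read_camera(n)
    if n=='wrist':
        T=np.eye(4);T[:3,:3]=R.from_quat(s['tcp_rot']).as_matrix();T[:3,3]=s['eef_pos'];d['T']=T@np.array(d['mount'])
    cv2.imwrite(f'pics/{tag}.png',d['pixels']); pickle.dump(d,open(f'pics/{tag}.pkl','wb')); return d
def load(tag): return pickle.load(open(f'pics/{tag}.pkl','rb'))
def cloud(d):
    h,w=d['range_z'].shape; v,u=np.mgrid[0:h,0:w].astype(np.float64)
    K=np.array([[d['fx'],0,d['cx']],[0,d['fy'],d['cy']],[0,0,1]])
    p=cv2.undistortPoints(np.stack([u.ravel(),v.ravel()],1)[:,None],K,np.array([d['k1'],0,0,0,0.]))[:,0]
    z=d['range_z'].ravel().astype(float)
    P=np.stack([p[:,0]*z,-p[:,1]*z,-z],1); T=np.array(d['T'])
    W=(P@T[:3,:3].T+T[:3,3]); W[z==0]=np.nan
    return W.reshape(h,w,3)
def proj(d,X):
    T=np.linalg.inv(np.array(d['T'])); X=np.atleast_2d(X); C=X@T[:3,:3].T+T[:3,3]
    x=C[:,0]/-C[:,2]; y=-C[:,1]/-C[:,2]; k=1+d['k1']*(x*x+y*y)
    return np.stack([x*k*d['fx']+d['cx'],y*k*d['fy']+d['cy']],1)
def ray(d,u,v,zp):
    K=np.array([[d['fx'],0,d['cx']],[0,d['fy'],d['cy']],[0,0,1]])
    p=cv2.undistortPoints(np.array([[[u,v]]],float),K,np.array([d['k1'],0,0,0,0.]))[0,0]
    T=np.array(d['T']); r=T[:3,:3]@np.array([p[0],-p[1],-1]); o=T[:3,3]
    return o+r*(zp-o[2])/r[2]
def state():
    s=ctrl.get_state(); print({k:np.round(v,4).tolist() for k,v in s.items()}); return s
E
python3 - <<'E'
from h import *
s=state()
print(R.from_quat(s['tcp_rot']).as_matrix().round(3))
for n in ['scene','top','wrist']:
    d=grab(n,n+'0'); print(n,d['fx'],d['k1'],np.array(d['T']).round(3).tolist())
E
```

```text
pics
{'time': 0.0, 'qpos': [-1.348, 0.2872, 1.5782, 0.0, 1.2786, -0.15], 'dq': [-0.0007, 0.0007, -0.001, 0.0001, -0.001, 0.0008], 'joint_efforts': [0.0, -40.598, -29.2627, -0.0001, 0.0058, 0.0], 'eef_pos': [0.2457, -0.628, 0.2299], 'tcp_rot': [-0.1311, 0.6957, -0.694, 0.131], 'contact_force': [-1.1456, -0.5648, -0.0709], 'wrist_torque': [0.0332, -0.0433, 0.0405], 'opening': 0.9984}
[[-0.931 -0.001  0.364]
 [-0.364  0.002 -0.931]
 [-0.    -1.    -0.002]]
scene 504.9247674381297 0.027346484355585503 [[-0.692, -0.603, 0.397, 1.217], [0.722, -0.587, 0.366, 0.583], [0.012, 0.54, 0.842, 1.404], [0.0, 0.0, 0.0, 1.0]]
top 510.6324009622634 -0.08759798831013484 [[0.026, 0.976, -0.215, 0.341], [-1.0, 0.026, -0.003, -0.006], [0.003, 0.215, 0.977, 1.287], [0.0, 0.0, 0.0, 1.0]]
wrist 392.32590252833745 -0.07885580485121119 [[0.363, 0.893, 0.265, 0.313], [-0.932, 0.349, 0.101, -0.602], [-0.002, -0.283, 0.959, 0.373], [0.0, 0.0, 0.0, 1.0]]
```

View pics/top0.png

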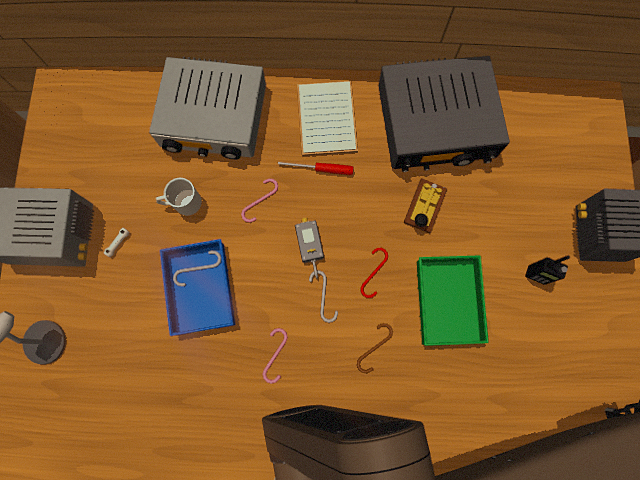

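View pics/scene0.png

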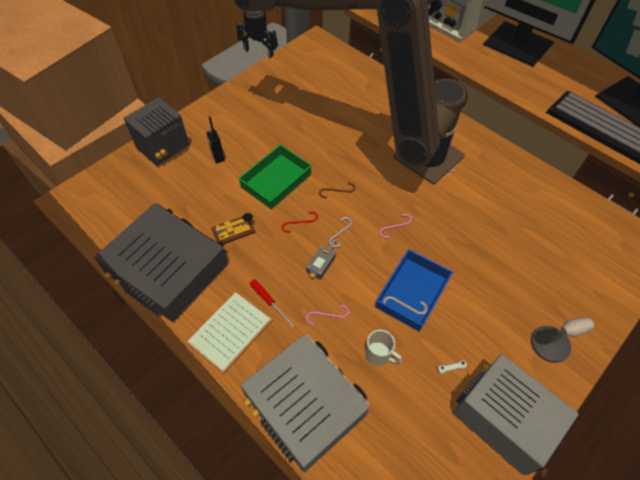

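Top view: the grey box is at (310,242) and the steel S-hook at (325,297) is in its eye at (316,272). The look-alikes are pink at (260,200) and (275,356), red at (374,273) and brown at (375,348). Only the steel one passes through the eye. The blue tray is at left with the spare hook, the green tray at right. I'll confirm this in an enlarged crop.

Run:
```python
from h import *
d=load('top0'); c=d['pixels'][200:340,240:420]
cv2.imwrite('pics/crop1.png',cv2.resize(c,None,fx=4.3,fy=4.3,interpolation=cv2.INTER_CUBIC))
W=cloud(d)
for u,v in [(310,240),(316,273),(323,290),(330,315),(200,300),(452,320),(452,262),(452,340),(350,250)]:
    print(u,v,W[v,u].round(4))
```

```text
310 240 [0.6135 0.0321 0.0391]
316 273 [0.5312 0.0147 0.0355]
323 290 [ 0.4922 -0.0037  0.0128]
330 315 [ 0.4317 -0.0229 -0.0048]
200 300 [0.4587 0.3048 0.0072]
452 320 [ 0.4258 -0.3295  0.0014]
452 262 [ 0.5731 -0.3321  0.005 ]
452 340 [ 0.3761 -0.3277  0.0049]
350 250 [ 0.5987 -0.0703 -0.0008]
```

View pics/crop1.png

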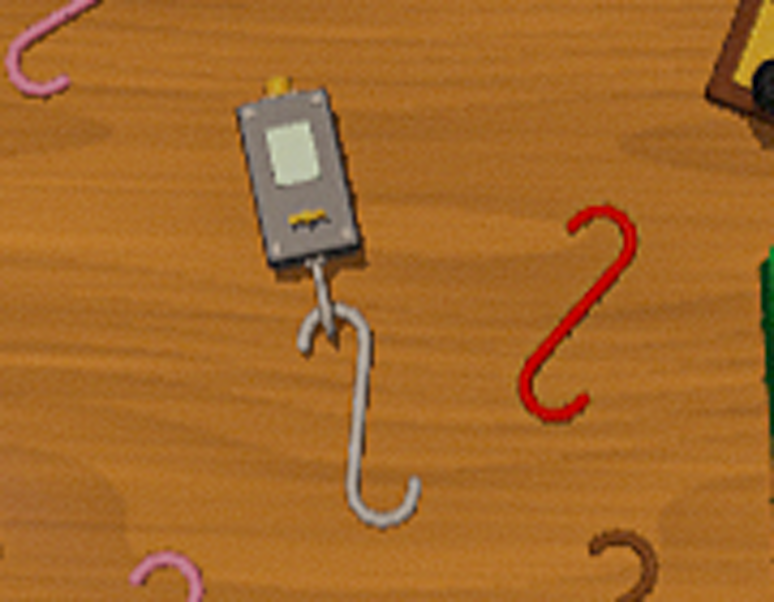

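The crop shows the steel hook's loop through the eye at crop (330,320), so it's the one to take. The red hook and the others lie loose. Next I'll measure roughly from the top camera and plan a wrist look.

```bash
cat >> h.py <<'E'
def rayplane(d,uv,zp): return np.array([ray(d,u,v,zp) for u,v in uv])
def plan(pos,yaw=None,Rm=None):
    """row for target TCP pos; Rm target rotation matrix"""
    s=ctrl.get_state(); R0=R.from_quat(s['tcp_rot']).as_matrix(); 
    if Rm is None: Rm=toolR(yaw)
    w=R.from_matrix(R0.T@Rm).as_rotvec(); dd=R0.T@(np.array(pos)-s['eef_pos'])
    n=max(np.linalg.norm(dd)/.0417,np.degrees(np.linalg.norm(w))/7.16)
    print('row',w.round(4).tolist(),dd.round(4).tolist(),'rows',round(n,1))
    return w,dd
def toolR(yaw):
    """tool y down; tool z (jaw dir) at world angle yaw"""
    z=np.array([np.cos(yaw),np.sin(yaw),0]); y=np.array([0,0,-1.]); x=np.cross(y,z); return np.stack([x,y,z],1)
E
python3 - <<'E'
from h import *
d=load('top0'); im=d['pixels']; hsv=cv2.cvtColor(im,cv2.COLOR_BGR2HSV)
print(np.array(load('wrist0')['mount']).round(4).tolist())
for name,lo,hi,box in [('blue',(105,120,40),(130,255,255),(140,220,260,350)),('green',(50,120,30),(75,255,255),(400,240,500,360))]:
    m=cv2.inRange(hsv,lo,hi); mm=np.zeros_like(m); x0,y0,x1,y1=box; mm[y0:y1,x0:x1]=m[y0:y1,x0:x1]
    c=max(cv2.findContours(cv2.morphologyEx(mm,cv2.MORPH_CLOSE,np.ones((9,9))),cv2.RETR_EXTERNAL,cv2.CHAIN_APPROX_NONE)[0],key=cv2.contourArea)
    P=rayplane(d,c[:,0,:],0.05)[:,:2]
    r=cv2.minAreaRect((P*1000).astype(np.float32)); print(name,r)
    W=cloud(d); z=W[mm>0]; rim=z[z[:,2]>.04]; r=cv2.minAreaRect((rim[:,:2]*1000).astype(np.float32)); print(' depthrim',r)
    fl=z[z[:,2]<.015]; print('floor',np.nanmedian(fl,0));
E
```

```text
[[0.0011, -0.9589, -0.2837, -0.0725], [-0.0004, 0.2837, -0.9589, -0.1429], [1.0, 0.0012, -0.0001, -0.0005], [0.0, 0.0, 0.0, 1.0]]
blue ((488.05596923828125, 305.502197265625), (215.2821502685547, 159.40943908691406), 11.579185485839844)
 depthrim ((487.3019714355469, 307.1080322265625), (214.63775634765625, 155.97434997558594), 11.880521774291992)
floor [0.48028593 0.30749227 0.00534363]
green ((472.5691223144531, -317.2064208984375), (214.70494079589844, 161.11122131347656), 3.3261961936950684)
 depthrim ((472.4473571777344, -318.914794921875), (214.37840270996094, 156.44287109375), 3.203883647918701)
floor [ 0.47177485 -0.32575468  0.00538076]
```

View pics/wrist0.png

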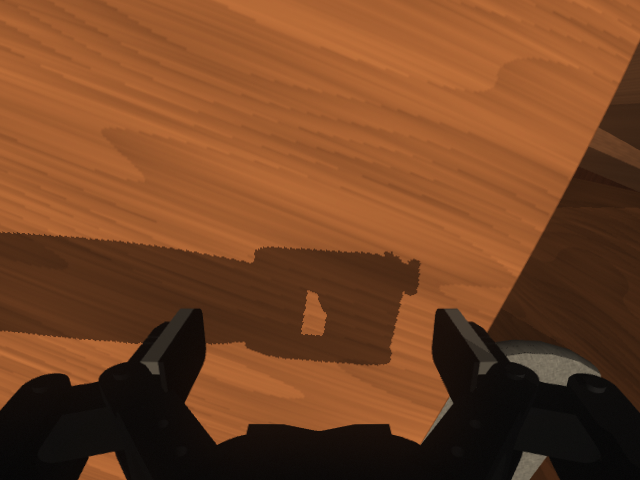

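Run:
```python
from h import *
plan([.6,.01,.23],np.pi/2)
```

```text
row [0.0001, -2.7688, -0.0026] [-0.5623, 0.0013, -0.4653] rows 22.2
```

Call:
jog_arm(
  deltas=[
    [[0,-1.2,0],[-0.24,0,-0.2],1],
    [[0,-1.2,0],[-0.24,0,-0.2],1],
    [[0,-1.2,0],[-0.24,0,-0.2],1],
    [[0,-1.2,0],[-0.24,0,-0.2],1],
    [[0,-1.2,0],[-0.24,0,-0.2],1],
    [[0,-1.2,0],[-0.24,0,-0.2],1],
    [[0,-1.2,0],[-0.24,0,-0.2],1],
    [[0,-1.2,0],[-0.24,0,-0.2],1],
    [[0,-1.2,0],[-0.24,0,-0.2],1],
    [[0,-1.2,0],[-0.24,0,-0.2],1],
  ],
)

```text
time: 0.98
eef_pos: [0.3971, -0.3526, 0.2305]
tcp_rot: [-0.502, 0.498, -0.497, 0.503]
contact_force: [-0.4, -0.6, -0.5]
opening: 1.002
```

Run:
```python
from h import *
state();plan([.6,.01,.23],np.pi/2)
```

```text
{'time': 0.9833, 'qpos': [-0.9176, -0.0309, 1.9286, 0.0008, 1.246, -0.9285], 'dq': [-0.0282, 0.0123, -0.0135, -0.0045, -0.0009, -0.8413], 'joint_efforts': [0.906, -28.0078, -28.5998, 0.0534, 0.0382, 0.2843], 'eef_pos': [0.3971, -0.3526, 0.2305], 'tcp_rot': [-0.5023, 0.498, -0.4967, 0.503], 'contact_force': [-0.3597, -0.5991, -0.5192], 'wrist_torque': [-0.0191, -0.0231, 0.0028], 'opening': 1.0019}
row [-0.0012, -1.5602, -0.0021] [-0.3604, 0.0011, 0.2067] rows 12.5
```

Call:
jog_arm(
  deltas=[
    [[0,-1.56,0],[-0.36,0,0.207],1],
    [[0,-1.56,0],[-0.36,0,0.207],1],
    [[0,-1.56,0],[-0.36,0,0.207],1],
    [[0,-1.56,0],[-0.36,0,0.207],1],
    [[0,-1.56,0],[-0.36,0,0.207],1],
    [[0,-1.56,0],[-0.36,0,0.207],1],
    [[0,-1.56,0],[-0.36,0,0.207],1],
    [[0,-1.56,0],[-0.36,0,0.207],1],
    [[0,-1.56,0],[-0.36,0,0.207],1],
    [[0,-1.56,0],[-0.36,0,0.207],1],
  ],
)

```text
time: 1.82
eef_pos: [0.6005, 0.0112, 0.2308]
tcp_rot: [-0.698, 0.11, -0.11, 0.699]
contact_force: [-0.1, 0.1, -0.8]
opening: 1.003
```

Run:
```python
from h import *
state();plan([.6,.01,.23],np.pi/2)
```

```text
{'time': 1.8167, 'qpos': [-0.1509, 0.1252, 1.7657, 0.002, 1.2518, -1.4099], 'dq': [0.805, 0.5361, -0.586, -0.0053, 0.0408, -0.6828], 'joint_efforts': [-1.6096, -36.4819, -26.8437, 0.0907, 0.0847, 0.379], 'eef_pos': [0.6005, 0.0112, 0.2308], 'tcp_rot': [-0.6978, 0.1104, -0.1096, 0.6992], 'contact_force': [-0.084, 0.1133, -0.8239], 'wrist_torque': [0.0061, 0.046, -0.0332], 'opening': 1.0033}
row [-0.0019, -0.3124, -0.0012] [-0.0001, 0.0008, -0.0013] rows 2.5
```

Call:
jog_arm(
  deltas=[
    [[0,-0.31,0],[0,0,0],1],
    [[0,-0.31,0],[0,0,0],1],
    [[0,-0.31,0],[0,0,0],1],
    [[0,-0.31,0],[0,0,0],1],
    [[0,-0.31,0],[0,0,0],1],
  ],
)

```text
time: 2.23
eef_pos: [0.6003, 0.0113, 0.2304]
tcp_rot: [-0.706, 0.002, -0.001, 0.708]
contact_force: [-0.2, 0.3, 0.6]
opening: 0.999
```

Run:
```python
from h import *
state();d=grab('wrist','wrist1')
```

```text
{'time': 2.2333, 'qpos': [-0.1508, 0.1255, 1.7662, 0.0019, 1.2519, -1.7181], 'dq': [-0.007, -0.0016, -0.0026, -0.0001, 0.0013, 0.004], 'joint_efforts': [0.2072, -33.9404, -29.0071, 0.0101, 0.0036, -0.0455], 'eef_pos': [0.6003, 0.0113, 0.2304], 'tcp_rot': [-0.7064, 0.002, -0.0009, 0.7078], 'contact_force': [-0.1799, 0.2949, 0.5792], 'wrist_torque': [0.059, -0.0617, 0.0308], 'opening': 0.9986}
```

View pics/wrist1.png

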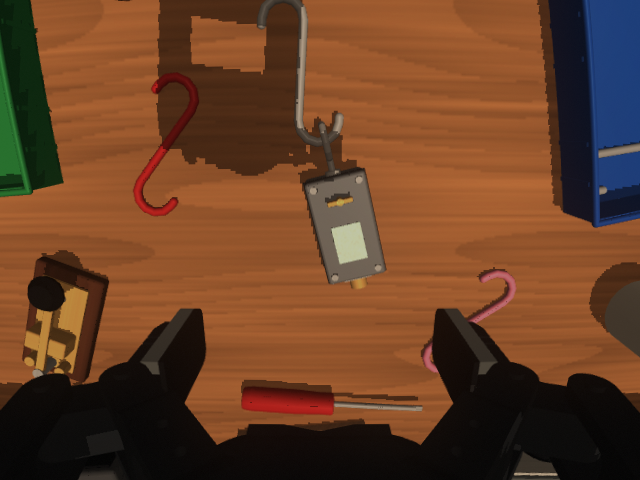

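The wrist view shows everything at close range. The hook shank runs from (303,30) to (299,120), with the loop around (320,125) through the ring at (323,130). The box's top face is centred at about (344,228). I'll fit a model to this.

Run:
```python
from h import *
d=load('wrist1'); im=d['pixels']
c=im[0:300,240:420]; cv2.imwrite('pics/crop2.png',cv2.resize(c,None,fx=2,fy=2,interpolation=cv2.INTER_CUBIC)[:600])
# box corners top guesses
for zp,uv in [(.038,[(303,184),(363,169),(386,270),(330,284)])]:
    P=rayplane(d,uv,zp); print(P.round(4)); print(P.mean(0),[np.linalg.norm(P[i]-P[(i+1)%4]).round(4) for i in range(4)])
W=cloud(d)
print(W[228,344].round(4),W[210,315].round(4), W[250,420].round(4),W[250,250].round(4))
for v in range(20,125,10):
    row=W[v,285:320]; i=np.nanargmax(row[:,2]); print(v,285+i,row[i].round(4), im[v,290:312].sum(1))
```

```text
[[ 0.5746 -0.001   0.038 ]
 [ 0.5621  0.05    0.038 ]
 [ 0.6533  0.0735  0.038 ]
 [ 0.6667  0.0224  0.038 ]]
[0.61418193 0.03621098 0.038     ] [np.float64(0.0526), np.float64(0.0942), np.float64(0.0528), np.float64(0.095)]
[0.6138 0.0346 0.0372] [0.5974 0.0091 0.0378] [6.463e-01 1.137e-01 4.000e-04] [ 0.6457 -0.0567 -0.001 ]
20 304 [0.4387 0.0007 0.0106] [141 141 141 141 144 143 141 141 135 148 172 302 400 446 437 400 367 321
 299 293 292 294]
30 303 [ 4.468e-01 -2.000e-04  1.090e-02] [125 125 126 124 128 125 122 125 140 163 177 323 428 454 418 385 341 244
 248 254 253 257]
40 300 [ 0.4548 -0.0028  0.0111] [147 147 148 146 149 149 148 138 149 276 355 402 450 432 401 363 308 302
 303 300 300 300]
50 301 [ 0.4629 -0.0021  0.0112] [141 142 140 143 138 141 141 147 162 302 373 432 456 414 380 333 246 278
 289 291 288 289]
60 298 [ 0.4712 -0.0047  0.0122] [141 140 138 137 141 140 129 148 173 184 371 456 434 400 361 296 285 283
 281 283 283 283]
70 300 [ 0.4795 -0.0031  0.0129] [146 147 145 149 147 146 150 264 338 372 435 456 414 380 330 230 262 271
 273 273 272 270]
80 301 [ 0.4877 -0.0024  0.0129] [145 146 145 146 145 135 155 174 333 407 457 431 396 360 286 289 290 292
 291 290 291 289]
90 300 [ 0.496  -0.0034  0.0134] [128 128 127 129 129 135 160 180 348 438 459 410 378 326 239 261 264 264
 263 264 263 265]
100 298 [ 0.5044 -0.0052  0.0133] [141 142 144 141 129 153 299 359 404 455 428 393 353 276 286 288 292 291
 291 290 293 293]
110 297 [ 0.5128 -0.0062  0.0147] [144 140 141 145 136 163 322 372 432 459 407 374 324 250 268 270 268 271
 270 271 272 274]
120 298 [ 0.5213 -0.0054  0.0154] [140 138 138 122 146 171 266 385 446 434 393 356 282 286 286 284 287 286
 287 284 286 286]
```

View pics/crop2.png

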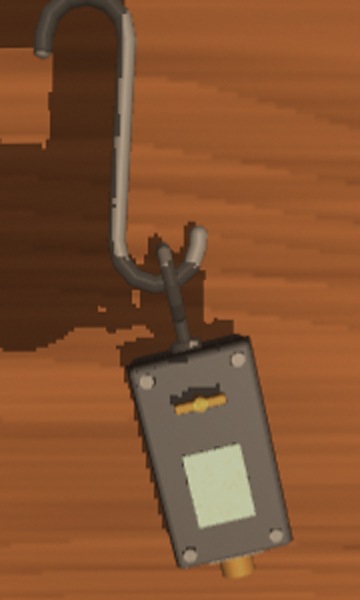

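```bash
cat >> h.py <<'E'
def hookpts(mid,yaw,pitch=0):
    """centre line; hook x axis at world yaw, pitched up by pitch at +x end"""
    a=np.linspace(-np.pi/2,np.pi/2,25); L=np.stack([.042+.018*np.cos(a),.018+.018*np.sin(a)],1)
    L=np.vstack([[[0,0]],L,[[.037,.036]]]); L=np.vstack([-L[::-1],L]); L=np.c_[L,0*L[:,0]]
    Rm=R.from_euler('ZY',[yaw,-pitch]).as_matrix(); return L@Rm.T+mid
def draw(im,d,P,col):
    cv2.polylines(im,[(proj(d,P)*16).astype(np.int32)],False,col,1,cv2.LINE_AA,4)
def boxpts(c,yaw):
    Rm=R.from_euler('z',yaw).as_matrix(); l=[]
    l.append(np.array([[s*.048,t*.027,.019] for s,t in [(-1,-1),(-1,1),(1,1),(1,-1),(-1,-1)]])@Rm.T+c)
    a=np.linspace(0,2*np.pi,30)
    for r in (.012,.015): l.append(np.stack([-.078+r*np.cos(a),0*a,r*np.sin(a)],1)@Rm.T+c)
    return l
E
python3 - <<'E'
from h import *
d=load('wrist1'); im=d['pixels'].copy()
P=[]
for v,u0,u1,z in [(40,299,306.5,.0067),(50,299,306,.007),(70,297,305,.0082),(90,298,303.5,.0092),(110,296,302.5,.0105)]:
    p=ray(d,(u0+u1)/2,v,z); P.append(p)
P=np.array(P); k=np.polyfit(P[:,0],P[:,1],1); kz=np.polyfit(P[:,0],P[:,2],1); yaw=np.arctan(k[0]); pit=np.arctan(kz[0]); print(P.round(4),np.degrees(yaw),pit)
for mx in [.47,.474,.478]:
    pass
# end extents: far loop top row ~0 ; near loop apex ~ v=145
x=.477; mid=np.array([x,np.polyval(k,x),np.polyval(kz,x)]); print(mid)
draw(im,d,hookpts(mid,yaw,pit),(0,255,255))
for q in boxpts(np.array([.6142,.0362,.019]),np.radians(14.4)): draw(im,d,q,(0,255,0))
c=im[0:300,240:420]; cv2.imwrite('pics/crop3.png',cv2.resize(c,None,fx=2,fy=2,interpolation=cv2.INTER_CUBIC)[:600])
E
```

```text
[[ 0.454  -0.0006  0.0067]
 [ 0.4622 -0.001   0.007 ]
 [ 0.4788 -0.0024  0.0082]
 [ 0.4957 -0.0029  0.0092]
 [ 0.5127 -0.0044  0.0105]] -3.5848042868954777 0.06530081941543646
[ 0.477      -0.00203778  0.00808049]
```

View pics/crop3.png

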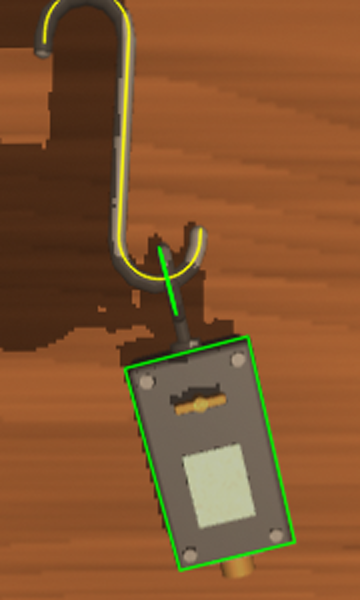

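Run:
```python
from h import *
plan([.478,-.002,.06],np.radians(86.4))
plan([.478,-.002,.003],np.radians(86.4))
```

```text
row [-0.002, 0.0585, -0.0015] [-0.1219, 0.1707, -0.014] rows 5.0
row [-0.002, 0.0585, -0.0015] [-0.1219, 0.2277, -0.0141] rows 6.2
```

Call:
jog_arm(
  deltas=[
    [[-0.002,0.058,-0.0015],[-0.122,0.1,-0.014],0.6],
    [[-0.002,0.058,-0.0015],[-0.122,0.15,-0.014],0.6],
    [[-0.002,0.058,-0.0015],[-0.122,0.17,-0.014],0.6],
    [[-0.002,0.058,-0.0015],[-0.122,0.17,-0.014],0.6],
    [[-0.002,0.058,-0.0015],[-0.122,0.17,-0.014],0.6],
    [[-0.002,0.058,-0.0015],[-0.122,0.18,-0.014],0.6],
    [[-0.002,0.058,-0.0015],[-0.122,0.195,-0.014],0.6],
    [[-0.002,0.058,-0.0015],[-0.122,0.21,-0.014],0.6],
  ],
)

```text
time: 2.95
eef_pos: [0.4771, -0.0022, 0.0198]
tcp_rot: [-0.707, 0.023, -0.023, 0.707]
contact_force: [-0.4, 0.5, -0.3]
opening: 0.601
```

Run:
```python
from h import *
state();plan([.478,-.002,.003],np.radians(86.4))
d=grab('wrist','wrist2')
```

```text
{'time': 2.95, 'qpos': [-0.2177, 0.1487, 2.1821, 0.0001, 0.8111, -1.7237], 'dq': [0.0019, 0.3582, 0.0072, -0.0002, -0.3895, 0.0014], 'joint_efforts': [0.084, -28.6711, -20.5973, -0.0019, 0.2705, -0.0011], 'eef_pos': [0.4771, -0.0022, 0.0198], 'tcp_rot': [-0.7067, 0.023, -0.0228, 0.7068], 'contact_force': [-0.3926, 0.4729, -0.2552], 'wrist_torque': [0.0116, 0.0033, 0.0219], 'opening': 0.6008}
row [-0.0001, -0.002, -0.0003] [0.0008, 0.0168, 0.0002] rows 0.4
```

View pics/wrist2.png

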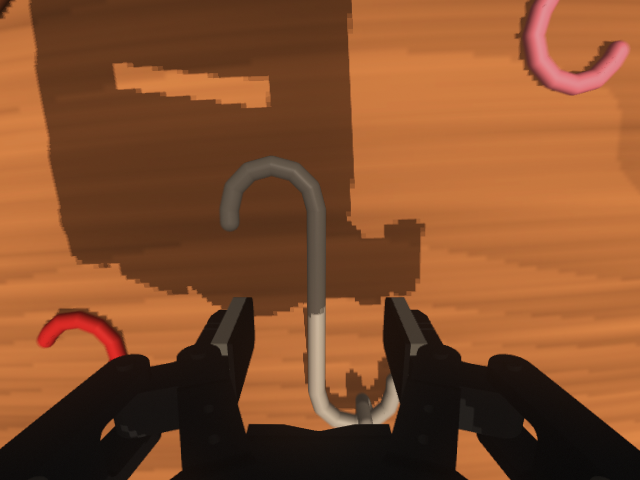

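Hook shank centred between the pads at (317,330). Closing on it.

Call:
jog_arm(
  deltas=[
    [[0,-0.002,0],[0.001,0.009,0],0.6],
    [[0,-0.002,0],[0.001,0.017,0],0.6],
    [[0,-0.002,0],[0.001,0.017,0],0.3],
    [[0,-0.002,0],[0.001,0.017,0],0.1],
    [[0,-0.002,0],[0.001,0.017,0],0],
    [[0,-0.002,0],[0.001,0.017,0],0],
    [[0,-0.002,0],[0.001,0.017,0],0],
    [[0,-0.002,0],[0.001,0.017,0],0],
  ],
  force=50,
)

```text
time: 3.67
eef_pos: [0.477, -0.002, 0.0011]
tcp_rot: [-0.707, 0.023, -0.021, 0.707]
contact_force: [0.4, 0.1, 1.9]
opening: 0.065
```

Run:
```python
from h import *
state()
d=grab('wrist','wrist3')
d=load('wrist2'); W=cloud(d); h=cv2.cvtColor(d['pixels'],cv2.COLOR_BGR2HSV)[:150,500:]
m=d['pixels'][:150,500:,0]>110; P=W[:150,500:][m]; print(np.nanmin(P,0),np.nanmax(P,0))
```

```text
{'time': 3.6667, 'qpos': [-0.2174, 0.1884, 2.1825, 0.0, 0.7738, -1.7255], 'dq': [-0.0003, 0.0013, -0.0023, 0.0001, -0.0005, -0.0012], 'joint_efforts': [0.0226, -27.2393, -19.8798, 0.0223, 0.0334, 0.0148], 'eef_pos': [0.477, -0.002, 0.0011], 'tcp_rot': [-0.7065, 0.0233, -0.0211, 0.707], 'contact_force': [0.3584, 0.1, 1.933], 'wrist_torque': [-0.0899, -0.0388, 0.0318], 'opening': 0.065}
[0.36306905 0.08445426 0.00534556] [0.39635311 0.12509901 0.01042633]
```

View pics/wrist3.png

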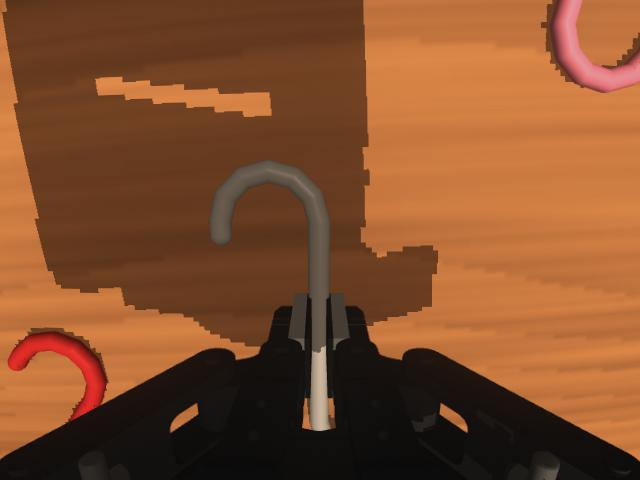

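Call:
jog_arm(
  deltas=[
    [[0,0,0],[0,-0.002,0],0],
    [[0,0,0],[0,-0.004,0],0],
    [[0,0,0],[0,-0.006,0],0],
    [[0,0,0],[0,-0.008,0],0],
    [[0,0,0],[0,-0.008,0],0],
  ],
)

```text
time: 4.13
eef_pos: [0.4771, -0.0021, 0.0093]
tcp_rot: [-0.707, 0.023, -0.021, 0.707]
contact_force: [-0.1, -0.6, -0.5]
opening: 0.063
```

Run:
```python
from h import *
state()
for n in ['top','scene']: grab(n,n+'1')
d=load('top1'); a=d['pixels'][215:325,260:370]
d=load('scene1'); b=d['pixels'][190:300,280:390]
cv2.imwrite('pics/crop4.png',np.hstack([cv2.resize(x,(400,400),interpolation=cv2.INTER_CUBIC) for x in (a,b)]))
```

```text
{'time': 4.1333, 'qpos': [-0.2174, 0.1712, 2.1819, 0.0, 0.7913, -1.7255], 'dq': [-0.0004, 0.0056, 0.0003, -0.0008, -0.0081, -0.0017], 'joint_efforts': [0.0218, -28.3395, -21.2654, -0.0006, 0.0496, 0.0001], 'eef_pos': [0.4771, -0.0021, 0.0093], 'tcp_rot': [-0.7066, 0.0232, -0.0212, 0.7069], 'contact_force': [-0.093, -0.5825, -0.4618], 'wrist_torque': [-0.0012, -0.0137, -0.0496], 'opening': 0.0631}
```

View pics/crop4.png

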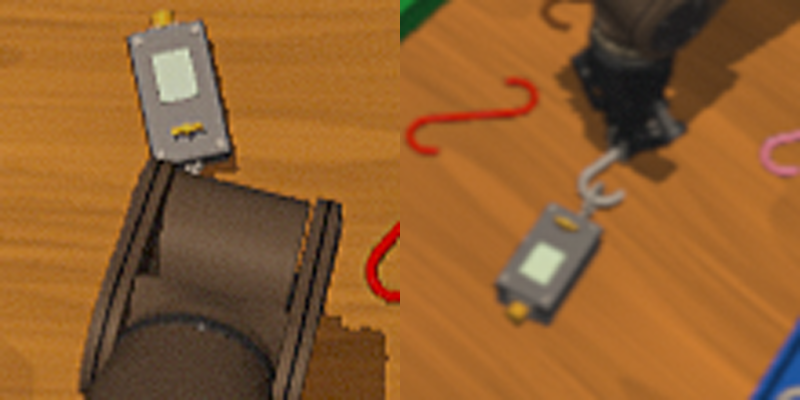

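```bash
cat >> h.py <<'E'
def arc(loop,deg,n=10,dz=0):
    s=ctrl.get_state(); R0=R.from_quat(s['tcp_rot']).as_matrix(); p=np.array(s['eef_pos']); l=np.array([*loop,p[2]])
    for i in range(1,n+1):
        Q=R.from_euler('z',-np.radians(deg)*i/n).as_matrix()
        print(R.from_matrix(R0.T@Q@R0).as_rotvec().round(3).tolist(),(R0.T@(l+Q@(p-l)-p)).round(4).tolist())
E
python3 - <<'E'
from h import *
arc([.521,.0133],36)
E
```

```text
[0.0, 0.063, -0.0] [-0.001, 0.0, 0.0027]
[0.0, 0.126, -0.0] [-0.0019, 0.0, 0.0055]
[0.001, 0.188, -0.0] [-0.0026, 0.0, 0.0084]
[0.001, 0.251, -0.0] [-0.0031, 0.0, 0.0112]
[0.001, 0.314, -0.0] [-0.0035, 0.0, 0.0142]
[0.001, 0.377, -0.0] [-0.0036, 0.0, 0.0171]
[0.001, 0.44, -0.0] [-0.0036, 0.0, 0.02]
[0.002, 0.503, -0.0] [-0.0034, 0.0, 0.0229]
[0.002, 0.565, -0.0] [-0.003, 0.0, 0.0258]
[0.002, 0.628, -0.0] [-0.0024, 0.0, 0.0287]
```

Call:
jog_arm(
  deltas=[
    [[0,0.063,0],[-0.001,0,0.0027],0],
    [[0,0.126,0],[-0.0019,0,0.0055],0],
    [[0,0.188,0],[-0.0026,0,0.0084],0],
    [[0.001,0.251,0],[-0.0031,0,0.0112],0],
    [[0.001,0.314,0],[-0.0035,0,0.0142],0],
    [[0.001,0.377,0],[-0.0036,0,0.0171],0],
    [[0.001,0.44,0],[-0.0036,0,0.02],0],
    [[0.002,0.503,0],[-0.0034,0,0.0229],0],
    [[0.002,0.565,0],[-0.003,0,0.0258],0],
    [[0.002,0.628,0],[-0.0024,0,0.0287],0],
  ],
)

```text
time: 5.07
eef_pos: [0.4761, 0.0269, 0.0089]
tcp_rot: [-0.664, 0.242, -0.239, 0.666]
contact_force: [-0.4, -0.3, -0.7]
opening: 0.064
```

Run:
```python
from h import *
state()
for n in ['top','scene']: grab(n,n+'2')
d=load('top2'); a=d['pixels'][215:325,260:370]
d=load('scene2'); b=d['pixels'][190:300,280:390]
cv2.imwrite('pics/crop5.png',np.hstack([cv2.resize(x,(400,400),interpolation=cv2.INTER_CUBIC) for x in (a,b)]))
arc([.521,.0133],36)
```

```text
{'time': 5.0667, 'qpos': [-0.1578, 0.1718, 2.1824, 0.0031, 0.7907, -1.0368], 'dq': [0.0764, 0.0238, -0.0272, 0.0011, 0.0006, 0.8232], 'joint_efforts': [-0.3022, -28.516, -21.4263, 0.0033, 0.0061, -0.4447], 'eef_pos': [0.4761, 0.0269, 0.0089], 'tcp_rot': [-0.6644, 0.2417, -0.2392, 0.6655], 'contact_force': [-0.4127, -0.2981, -0.6506], 'wrist_torque': [0.0269, 0.0187, -0.0082], 'opening': 0.0639}
[0.0, 0.063, -0.0] [-0.001, 0.0, 0.0027]
[0.0, 0.126, -0.0] [-0.0019, 0.0, 0.0056]
[0.001, 0.188, -0.0] [-0.0026, 0.0, 0.0084]
[0.001, 0.251, -0.0] [-0.0031, 0.0, 0.0113]
[0.001, 0.314, -0.0] [-0.0034, 0.0, 0.0142]
[0.001, 0.377, -0.0] [-0.0035, 0.0, 0.0172]
[0.002, 0.44, -0.0] [-0.0035, 0.0, 0.0201]
[0.002, 0.503, -0.0] [-0.0033, 0.0, 0.023]
[0.002, 0.565, -0.0] [-0.0029, 0.0, 0.0259]
[0.002, 0.628, -0.0] [-0.0023, 0.0, 0.0288]
```

View pics/crop5.png

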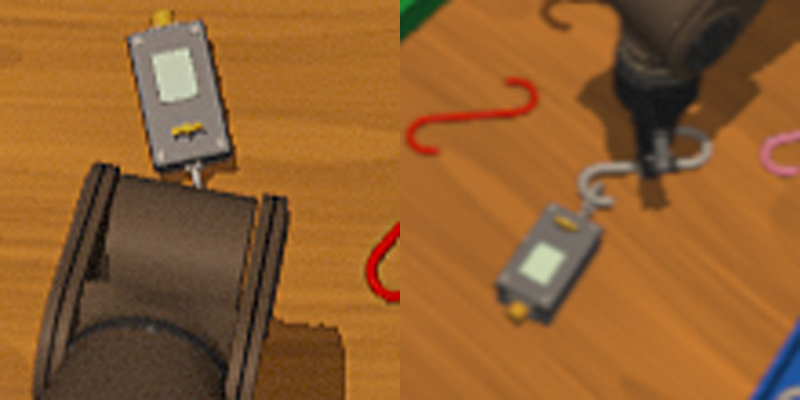

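Box unmoved, loop still sliding through the eye. Second half of the turn.

Call:
jog_arm(
  deltas=[
    [[0,0.063,0],[-0.001,0,0.0027],0],
    [[0,0.126,0],[-0.0019,0,0.0056],0],
    [[0,0.188,0],[-0.0026,0,0.0084],0],
    [[0.001,0.251,0],[-0.0031,0,0.0113],0],
    [[0.001,0.314,0],[-0.0034,0,0.0142],0],
    [[0.001,0.377,0],[-0.0035,0,0.0172],0],
    [[0.002,0.44,0],[-0.0035,0,0.0201],0],
    [[0.002,0.503,0],[-0.0033,0,0.023],0],
    [[0.002,0.565,0],[-0.0029,0,0.0259],0],
    [[0.002,0.628,0],[-0.0023,0,0.0288],0],
  ],
)

```text
time: 6.0
eef_pos: [0.4927, 0.0507, 0.0088]
tcp_rot: [-0.558, 0.435, -0.432, 0.559]
contact_force: [0.1, 0.7, -0.9]
opening: 0.061
```

Call:
jog_arm(
  deltas=[
    [[0,0,0],[0,0,0],0],
  ],
)

```text
time: 6.08
eef_pos: [0.493, 0.0507, 0.0088]
tcp_rot: [-0.558, 0.434, -0.432, 0.56]
contact_force: [0.7, -0.1, -1.1]
opening: 0.068
```

Run:
```python
from h import *
s=state()
for n in ['top','scene','wrist']: grab(n,n+'3')
d=load('top3'); a=d['pixels'][215:325,260:370]
d=load('scene3'); b=d['pixels'][190:300,280:390]
cv2.imwrite('pics/crop6.png',np.hstack([cv2.resize(x,(400,400),interpolation=cv2.INTER_CUBIC) for x in (a,b)]))
R0=R.from_quat(s['tcp_rot']).as_matrix()
a=np.radians(14.4); print(R0.round(3), (R0.T@(.026*np.array([np.sin(a),-np.cos(a),0]))).round(4))
```

```text
{'time': 6.0833, 'qpos': [-0.1043, 0.2076, 2.1393, 0.0049, 0.7964, -0.3598], 'dq': [-0.0061, -0.0005, 0.0092, -0.0052, 0.003, -0.0672], 'joint_efforts': [0.1302, -29.7755, -21.4839, 0.02, 0.0167, 0.2956], 'eef_pos': [0.493, 0.0507, 0.0088], 'tcp_rot': [-0.5581, 0.4344, -0.4321, 0.5596], 'contact_force': [0.6831, -0.0899, -1.1443], 'wrist_torque': [-0.0396, 0.021, 0.0351], 'opening': 0.0683}
[[ 0.249 -0.001  0.968]
 [-0.968  0.004  0.249]
 [-0.004 -1.    -0.   ]] [ 0.026  -0.0001 -0.    ]
```

View pics/crop6.png

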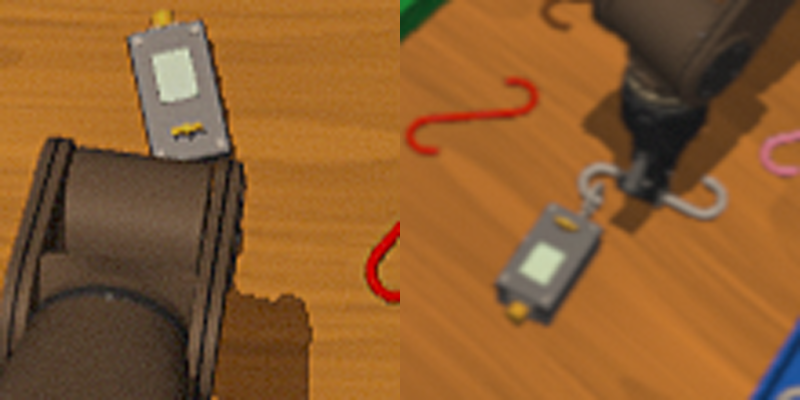

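View pics/wrist3.png

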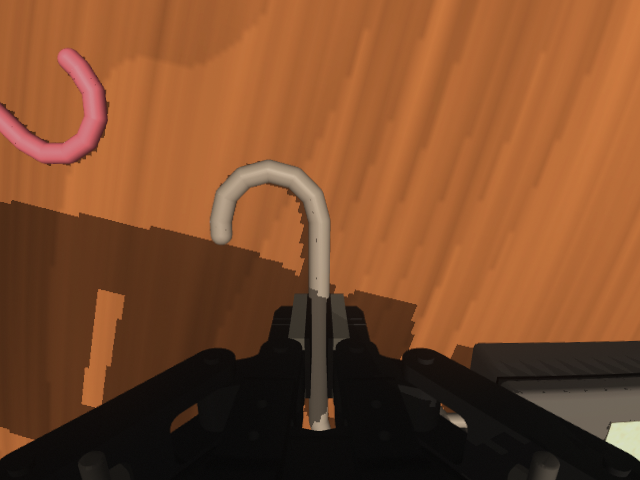

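Call:
jog_arm(
  deltas=[
    [[0,0,0],[0.0025,0,0],0],
    [[0,0,0],[0.005,0,0],0],
    [[0,0,0],[0.0075,0,0],0],
    [[0,0,0],[0.01,0,0],0],
    [[0,0,0],[0.0125,0,0],0],
    [[0,0,0],[0.015,0,0],0],
    [[0,0,0],[0.018,0,0],0],
    [[0,0,0],[0.021,0,0],0],
    [[0,0,0],[0.022,0,0],0],
    [[0,0,0],[0.022,0,0],0],
  ],
)

```text
time: 7.07
eef_pos: [0.4981, 0.029, 0.0085]
tcp_rot: [-0.558, 0.434, -0.432, 0.56]
contact_force: [0.6, 0.4, -1.9]
opening: 0.066
```

Run:
```python
from h import *
s=state()
for n in ['scene']: grab(n,n+'4')
d=load('scene4'); b=d['pixels'][200:280,300:380]
cv2.imwrite('pics/crop7.png',cv2.resize(b,(600,600),interpolation=cv2.INTER_CUBIC))
```

```text
{'time': 7.0667, 'qpos': [-0.1473, 0.2149, 2.1309, 0.0047, 0.7983, -0.4036], 'dq': [0.0068, -0.0009, 0.0027, 0.0031, 0.001, 0.0045], 'joint_efforts': [-0.093, -30.2787, -21.6868, -0.004, 0.0039, -0.0118], 'eef_pos': [0.4981, 0.029, 0.0085], 'tcp_rot': [-0.5585, 0.4342, -0.4316, 0.5597], 'contact_force': [0.6317, 0.359, -1.8894], 'wrist_torque': [-0.0051, 0.0129, 0.0303], 'opening': 0.0657}
```

View pics/crop7.png

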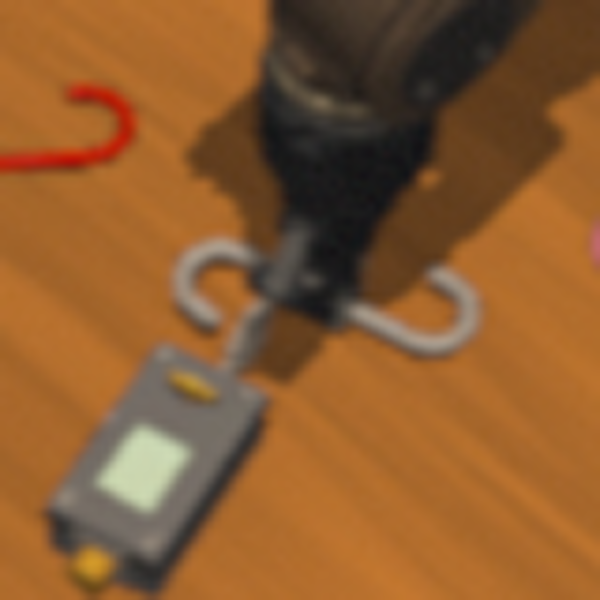

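The tip (210,325) is clear of the ring (245,335), and the box hasn't moved. Lifting.

Call:
jog_arm(
  deltas=[
    [[0,0,0],[0,-0.004,0],0],
    [[0,0,0],[0,-0.01,0],0],
    [[0,0,0],[0,-0.02,0],0],
    [[0,0,0],[0,-0.035,0],0],
    [[0,0,0],[0,-0.06,0],0],
    [[0,0,0],[0,-0.09,0],0],
    [[0,0,0],[0,-0.11,0],0],
    [[0,0,0],[0,-0.11,0],0],
  ],
)

```text
time: 7.78
eef_pos: [0.5021, 0.0284, 0.1249]
tcp_rot: [-0.557, 0.43, -0.435, 0.562]
contact_force: [1.4, 0.3, -0.1]
opening: 0.061
```

Run:
```python
from h import *
s=state()
for n in ['scene','top']: d=grab(n,n+'5')
W=cloud(load('top5')); im=load('top5')['pixels']
cv2.imwrite('pics/crop8.png',np.hstack([cv2.resize(load('scene5')['pixels'][180:300,270:390],(400,400)),cv2.resize(im[220:340,140:260],(400,400),interpolation=cv2.INTER_CUBIC)]))
# place target
c=np.array([.488,.306]); a=np.radians(11.6); ex=np.array([np.cos(a),np.sin(a)]); print(c-.052*ex)
# spare
d=load('top5')
for u,v in [(175,283),(178,270),(197,266),(213,256),(213,268),(219,262)]: print(u,v,W[v,u].round(4))
```

```text
{'time': 7.7833, 'qpos': [-0.1473, 0.0176, 2.0869, 0.004, 1.0278, -0.403], 'dq': [-0.0019, 0.0519, 0.0509, -0.0012, -0.061, -0.0003], 'joint_efforts': [0.1559, -26.0105, -23.9048, -0.0022, 0.3696, 0.0005], 'eef_pos': [0.5021, 0.0284, 0.1249], 'tcp_rot': [-0.5566, 0.4305, -0.435, 0.5619], 'contact_force': [1.3761, 0.2804, -0.1412], 'wrist_torque': [-0.0097, -0.0941, -0.0172], 'opening': 0.0609}
[0.43706209 0.29554395]
175 283 [0.4996 0.372  0.0075]
178 270 [0.5325 0.3659 0.0117]
197 266 [0.5446 0.3185 0.0092]
213 256 [0.5725 0.2804 0.0044]
213 268 [0.5415 0.2783 0.004 ]
219 262 [0.5559 0.2621 0.0129]
```

View pics/crop8.png

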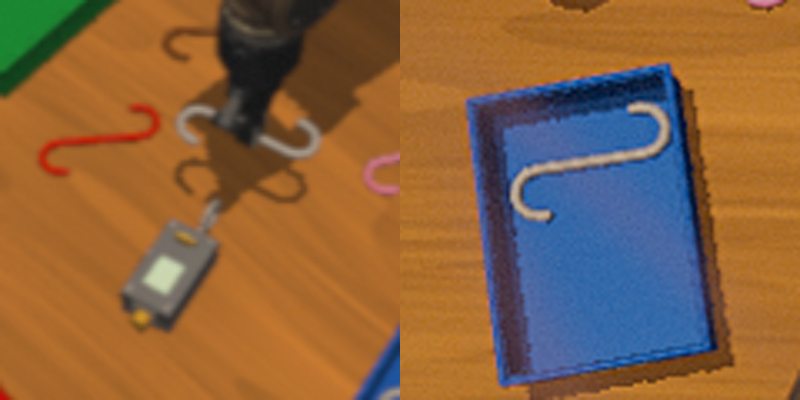

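Run:
```python
from h import *
plan([.443,.297,.11],np.radians(11.6))
```

```text
row [-0.0018, 0.051, -0.0029] [-0.2737, 0.0108, 0.0131] rows 6.6
```

Call:
jog_arm(
  deltas=[
    [[-0.002,0.05,-0.003],[-0.03,0.011,0.002],0],
    [[-0.002,0.05,-0.003],[-0.065,0.011,0.004],0],
    [[-0.002,0.05,-0.003],[-0.1,0.011,0.006],0],
    [[-0.002,0.05,-0.003],[-0.14,0.011,0.008],0],
    [[-0.002,0.05,-0.003],[-0.18,0.011,0.01],0],
    [[-0.002,0.05,-0.003],[-0.215,0.011,0.012],0],
    [[-0.002,0.05,-0.003],[-0.245,0.011,0.013],0],
    [[-0.002,0.05,-0.003],[-0.265,0.011,0.013],0],
    [[-0.002,0.05,-0.003],[-0.274,0.011,0.013],0],
    [[-0.002,0.05,-0.003],[-0.274,0.011,0.013],0],
  ],
)

```text
time: 8.72
eef_pos: [0.4412, 0.2982, 0.1081]
tcp_rot: [0.55, -0.446, 0.445, -0.548]
contact_force: [-0.2, -0.9, -1.2]
opening: 0.063
```

Run:
```python
from h import *
s=state()
d=grab('wrist','wrist6'); 
plan([.443,.297,.0065],np.radians(11.6))
```

```text
{'time': 8.7167, 'qpos': [0.4037, 0.1143, 2.0195, 0.0001, 1.0111, 0.1974], 'dq': [-0.0488, -0.0148, 0.0068, -0.0222, 0.0041, -0.0247], 'joint_efforts': [0.9531, -30.4731, -26.1698, 0.0873, -0.0039, 0.0909], 'eef_pos': [0.4412, 0.2982, 0.1081], 'tcp_rot': [0.5499, -0.4464, 0.4453, -0.5478], 'contact_force': [-0.1584, -0.8668, -1.1739], 'wrist_torque': [0.0186, -0.0367, -0.0127], 'opening': 0.063}
row [0.0029, 0.0027, 0.0011] [0.0002, 0.1018, 0.0015] rows 2.4
```

View pics/wrist6.png

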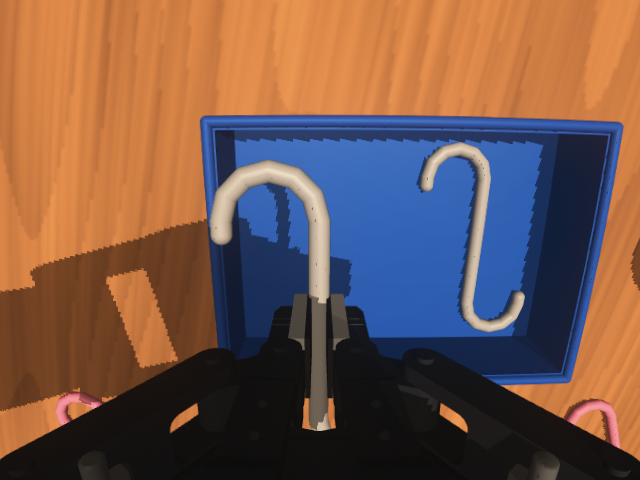

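Run:
```python
from h import *
d=load('wrist6')
P=rayplane(d,[(203,117),(621,125),(572,381)],.05)
a,b,c=P; print(P.round(4),np.linalg.norm(b-a),np.linalg.norm(c-b),'centre',(a+c)/2, np.degrees(np.arctan2(*(b-a)[1::-1])))
```

```text
[[0.3693 0.363  0.05  ]
 [0.5791 0.4055 0.05  ]
 [0.6129 0.2549 0.05  ]] 0.21409820696800036 0.15435136497666993 centre [0.49107785 0.30894279 0.05      ] 11.469592125658025
```

Call:
jog_arm(
  deltas=[
    [[0.003,0.003,0.001],[-0.001,0.02,0.006],0],
    [[0.003,0.003,0.001],[-0.001,0.045,0.006],0],
    [[0.003,0.003,0.001],[-0.001,0.07,0.006],0],
    [[0.003,0.003,0.001],[-0.001,0.085,0.006],0],
    [[0.003,0.003,0.001],[-0.001,0.093,0.006],0],
    [[0.003,0.003,0.001],[-0.001,0.097,0.006],0],
    [[0.003,0.003,0.001],[-0.001,0.1,0.006],0],
    [[0.003,0.003,0.001],[-0.001,0.1,0.006],0],
  ],
)

```text
time: 9.43
eef_pos: [0.4478, 0.2987, 0.0086]
tcp_rot: [-0.548, 0.447, -0.447, 0.548]
contact_force: [0.1, 0.4, -1.0]
opening: 0.063
```

Run:
```python
from h import *
s=state()
d=grab('wrist','wrist7');
```

```text
{'time': 9.4333, 'qpos': [0.3998, 0.2875, 2.038, -0.0003, 0.8155, 0.1987], 'dq': [0.0084, -0.0167, -0.0081, 0.0006, 0.0099, 0.0015], 'joint_efforts': [-0.1231, -33.257, -22.109, -0.0051, -0.0451, -0.0012], 'eef_pos': [0.4478, 0.2987, 0.0086], 'tcp_rot': [-0.5476, 0.447, -0.4474, 0.5479], 'contact_force': [0.0888, 0.4223, -0.9548], 'wrist_torque': [0.0536, 0.0066, 0.0059], 'opening': 0.0626}
```

View pics/wrist7.png

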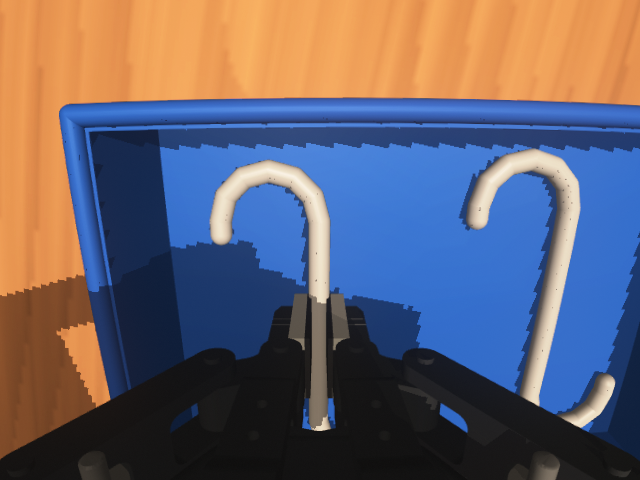

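Hook well inside the walls and clear of the spare. Lower slightly, release with a partial opening, and rise.

Call:
jog_arm(
  deltas=[
    [[0,0,0],[0,0.0015,0],0],
    [[0,0,0],[0,0.0025,0],0],
    [[0,0,0],[0,0.0025,0],0.1],
    [[0,0,0],[0,0.0025,0],0.2],
    [[0,0,0],[0,0.0025,0],0.3],
    [[0,0,0],[0,0.0025,0],0.3],
    [[0,0,0],[0,-0.01,0],0.3],
    [[0,0,0],[0,-0.04,0],0.3],
    [[0,0,0],[0,-0.08,0],0.3],
    [[0,0,0],[0,-0.12,0],0.3],
  ],
)

```text
time: 10.32
eef_pos: [0.4469, 0.2986, 0.1303]
tcp_rot: [0.548, -0.447, 0.447, -0.547]
contact_force: [0.9, 0.1, -0.6]
opening: 0.301
```

Call:
jog_arm(
  deltas=[
    [[0,0,0],[0,-0.07,0],0.7],
    [[0,0,0],[0,-0.07,0],1],
  ],
)

```text
time: 10.48
eef_pos: [0.4479, 0.2992, 0.2058]
tcp_rot: [-0.546, 0.446, -0.448, 0.549]
contact_force: [1.8, 0.3, 0.2]
opening: 0.571
```

Run:
```python
from h import *
s=state()
d=grab('wrist','wrist8'); grab('top','top8')
plan([.60,.035,.2],np.radians(104.4))
plan([.60,.035,.2],np.radians(-75.6))
```

```text
{'time': 10.4833, 'qpos': [0.4005, 0.0054, 1.9391, -0.0002, 1.1921, 0.1987], 'dq': [-0.001, -0.3716, -0.2738, 0.0012, 0.6468, 0.0012], 'joint_efforts': [0.2053, -26.5023, -25.8658, -0.0037, -0.1094, -0.0003], 'eef_pos': [0.4479, 0.2992, 0.2058], 'tcp_rot': [-0.5463, 0.4462, -0.4479, 0.5494], 'contact_force': [1.8033, 0.2521, 0.1864], 'wrist_torque': [-0.0337, -0.0316, -0.0411], 'opening': 0.5707}
row [-0.0129, -1.6201, 0.0093] [0.2899, 0.0097, 0.0931] rows 13.0
row [-0.0092, 1.5215, -0.0128] [0.2899, 0.0097, 0.0931] rows 12.2
```

View pics/wrist8.png

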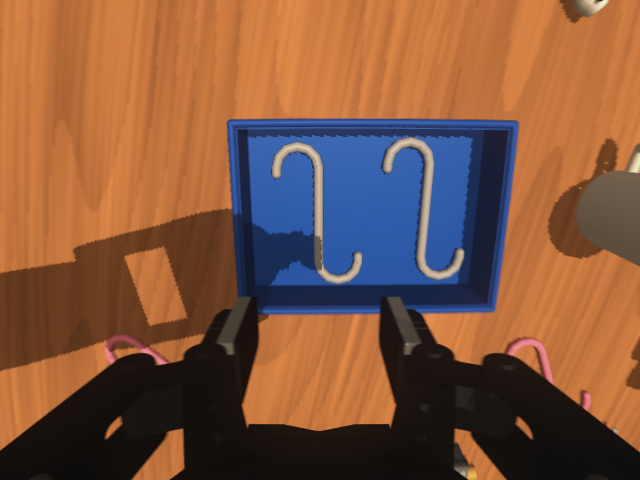

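View pics/top8.png

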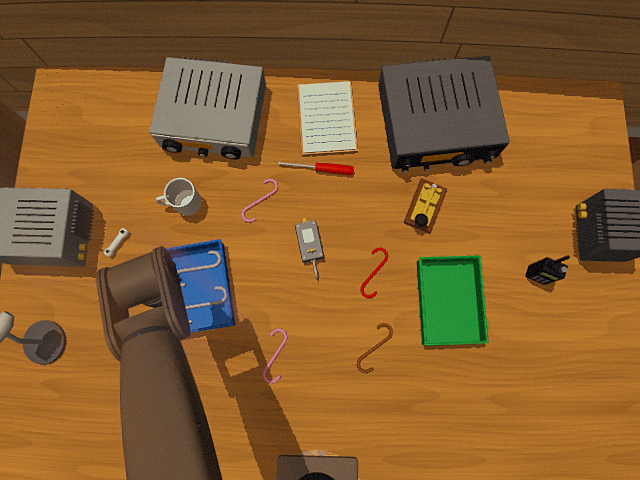

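Run:
```python
from h import *
plan([.6142,.0362,.19],np.radians(-75.6))
```

```text
row [-0.0092, 1.5215, -0.0128] [0.2916, 0.0199, 0.1071] rows 12.2
```

Call:
jog_arm(
  deltas=[
    [[-0.009,1.52,-0.013],[0.292,0.02,0.107],1],
    [[-0.009,1.52,-0.013],[0.292,0.02,0.107],1],
    [[-0.009,1.52,-0.013],[0.292,0.02,0.107],1],
    [[-0.009,1.52,-0.013],[0.292,0.02,0.107],1],
    [[-0.009,1.52,-0.013],[0.292,0.02,0.107],1],
    [[-0.009,1.52,-0.013],[0.292,0.02,0.107],1],
    [[-0.009,1.52,-0.013],[0.292,0.02,0.107],1],
    [[-0.009,1.52,-0.013],[0.292,0.02,0.107],1],
    [[-0.009,1.52,-0.013],[0.292,0.02,0.107],1],
    [[-0.009,1.52,-0.013],[0.292,0.02,0.107],1],
  ],
)

```text
time: 11.42
eef_pos: [0.6143, 0.034, 0.1892]
tcp_rot: [-0.18, 0.684, -0.684, 0.179]
contact_force: [0.7, 0.0, -0.8]
opening: 1.0
```

Run:
```python
from h import *
state();plan([.6142,.0362,.13],np.radians(-75.6))
```

```text
{'time': 11.4167, 'qpos': [-0.1094, 0.1943, 1.766, -0.0003, 1.1829, 0.9481], 'dq': [0.0274, -0.0145, 0.0182, 0.0033, 0.0019, 1.4841], 'joint_efforts': [-1.0637, -35.5815, -28.6203, -0.0556, -0.0388, -0.8045], 'eef_pos': [0.6143, 0.034, 0.1892], 'tcp_rot': [-0.1801, 0.6841, -0.6838, 0.1789], 'contact_force': [0.6675, 0.0295, -0.7917], 'wrist_torque': [-0.0253, -0.0113, -0.0263], 'opening': 0.9996}
row [0.0006, 0.2621, 0.0016] [-0.0011, 0.0592, -0.0019] rows 2.1
```

Call:
jog_arm(
  deltas=[
    [[0,0.26,0],[-0.001,0.02,-0.002],1],
    [[0,0.262,0],[-0.001,0.04,-0.002],1],
    [[0,0.262,0],[-0.001,0.06,-0.002],1],
    [[0,0.262,0],[-0.001,0.06,-0.002],1],
    [[0,0.262,0],[-0.001,0.06,-0.002],1],
  ],
)

```text
time: 11.83
eef_pos: [0.6127, 0.0364, 0.1276]
tcp_rot: [-0.091, 0.702, -0.701, 0.087]
contact_force: [0.9, -0.2, 0.9]
opening: 1.004
```

Run:
```python
from h import *
state();d=grab('wrist','wrist9')
im=d['pixels'].copy()
for q in boxpts(np.array([.6142,.0362,.019]),np.radians(14.4)): draw(im,d,q,(0,255,0))
cv2.imwrite('pics/wrist9o.png',im)
plan([.6142,.0362,.004],np.radians(-75.6))
```

```text
{'time': 11.8333, 'qpos': [-0.1058, 0.2597, 1.8091, -0.0002, 1.0786, 1.2129], 'dq': [-0.0007, -0.0316, -0.0478, 0.0009, -0.0027, -0.0005], 'joint_efforts': [-0.0466, -35.7459, -25.6265, -0.0029, 0.0212, 0.0178], 'eef_pos': [0.6127, 0.0364, 0.1276], 'tcp_rot': [-0.091, 0.7019, -0.7011, 0.0869], 'contact_force': [0.8531, -0.2184, 0.9366], 'wrist_torque': [-0.0539, -0.0173, -0.0116], 'opening': 1.0043}
row [0.0006, 0.0009, 0.0022] [-0.0005, 0.1253, 0.0002] rows 3.0
```

View pics/wrist9o.png

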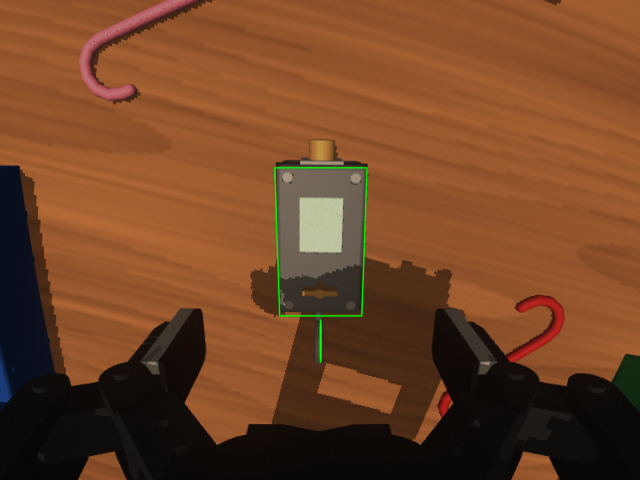

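Box at its original pose (overlay matches its top edges), nothing near the fingers. Descend and grip.

Call:
jog_arm(
  deltas=[
    [[0,0,0.002],[0,0.03,0],1],
    [[0,0,0.002],[0,0.06,0],1],
    [[0,0,0.002],[0,0.09,0],1],
    [[0,0,0.002],[0,0.11,0],1],
    [[0,0,0.002],[0,0.12,0],1],
    [[0,0,0.002],[0,0.124,0],1],
    [[0,0,0.002],[0,0.124,0],0.8],
    [[0,0,0.002],[0,0.124,0],0.65],
    [[0,0,0.002],[0,0.124,0],0.5],
    [[0,0,0.002],[0,0.124,0],0.4],
  ],
  force=40,
)

```text
time: 12.72
eef_pos: [0.6157, 0.0362, 0.0079]
tcp_rot: [0.087, -0.701, 0.702, -0.09]
contact_force: [0.2, 1.2, 3.6]
opening: 0.618
```

Call:
jog_arm(
  deltas=[
    [[0,0,0],[0,0,0],0.3],
    [[0,0,0],[0,0,0],0.3],
    [[0,0,0],[0,0,0],0.3],
  ],
)

```text
time: 12.97
eef_pos: [0.6155, 0.0362, 0.0079]
tcp_rot: [0.087, -0.701, 0.702, -0.09]
contact_force: [0.2, 0.2, 0.4]
opening: 0.628
```

Run:
```python
from h import *
state()
```

```text
{'time': 12.9667, 'qpos': [-0.106, 0.4282, 1.8461, 0.0009, 0.8632, 1.212], 'dq': [-0.0002, 0.0003, -0.0034, 0.0014, 0.0048, -0.0003], 'joint_efforts': [0.0789, -39.9039, -22.9629, -0.0086, 0.0042, 0.0032], 'eef_pos': [0.6155, 0.0362, 0.0079], 'tcp_rot': [0.0875, -0.7014, 0.7016, -0.0904], 'contact_force': [0.1733, 0.231, 0.4217], 'wrist_torque': [0.0488, 0.0795, 0.0625], 'opening': 0.6281}
```

Call:
jog_arm(
  deltas=[
    [[0,0,0],[0,0,0],0.3],
    [[0,0,0],[0,-0.005,0],0.3],
    [[0,0,0],[0,-0.015,0],0.3],
    [[0,0,0],[0,-0.03,0],0.3],
    [[0,0,0],[0,-0.055,0],0.3],
    [[0,0,0],[0,-0.085,0],0.3],
    [[0,0,0],[0,-0.105,0],0.3],
    [[0,0,0],[0,-0.12,0],0.3],
    [[0,0,0],[0,-0.12,0],0.3],
  ],
  force=60,
)

```text
time: 13.72
eef_pos: [0.6177, 0.036, 0.1333]
tcp_rot: [0.085, -0.701, 0.702, -0.093]
contact_force: [0.7, 0.1, -1.9]
opening: 0.62
```

Run:
```python
from h import *
state();grab('wrist','wrist10')
plan([.4725,-.318,.13],np.radians(-86.7))
```

```text
{'time': 13.7167, 'qpos': [-0.1059, 0.2537, 1.805, 0.0007, 1.0701, 1.2121], 'dq': [-0.0018, 0.0441, 0.041, 0.0022, -0.0475, -0.0006], 'joint_efforts': [0.1534, -36.6772, -25.7587, -0.0061, 0.3084, 0.0004], 'eef_pos': [0.6177, 0.036, 0.1333], 'tcp_rot': [0.0846, -0.7007, 0.7023, -0.0935], 'contact_force': [0.7348, 0.0618, -1.8543], 'wrist_torque': [0.0293, -0.0401, 0.0052], 'opening': 0.6198}
row [-0.0018, 0.1948, -0.0091] [0.2277, -0.0005, 0.3069] rows 9.2
```

View pics/wrist10.png

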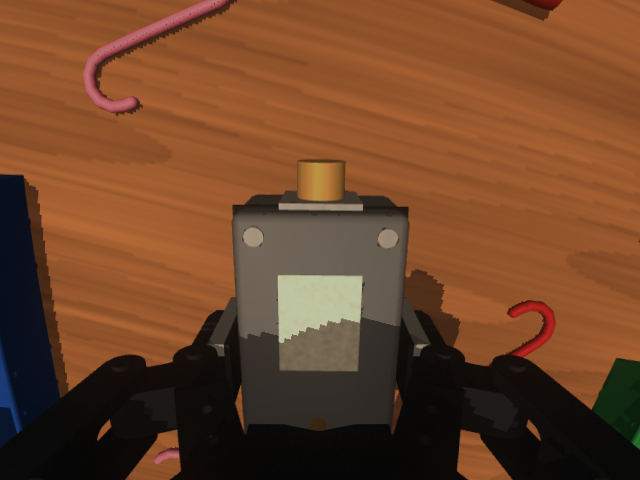

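Run:
```python
from h import *
plan([.4835,-.317,.13],np.radians(-86.7))
```

```text
row [-0.0018, 0.1948, -0.0091] [0.2168, -0.0004, 0.3087] rows 9.0
```

Call:
jog_arm(
  deltas=[
    [[0,0.01,-0.001],[0.01,0,0.014],0.3],
    [[0,0.03,-0.002],[0.03,0,0.043],0.3],
    [[-0.001,0.05,-0.003],[0.052,0,0.074],0.3],
    [[-0.001,0.07,-0.004],[0.074,0,0.105],0.3],
    [[-0.001,0.09,-0.005],[0.096,0,0.137],0.3],
    [[-0.001,0.11,-0.006],[0.118,0,0.168],0.3],
    [[-0.001,0.13,-0.007],[0.14,0,0.2],0.3],
    [[-0.002,0.15,-0.008],[0.162,0,0.231],0.3],
    [[-0.002,0.17,-0.009],[0.184,0,0.262],0.3],
    [[-0.002,0.195,-0.009],[0.2,0,0.285],0.3],
  ],
)

```text
time: 14.6
eef_pos: [0.4916, -0.2917, 0.1278]
tcp_rot: [-0.02, 0.707, -0.706, 0.018]
contact_force: [1.0, 0.5, -3.3]
opening: 0.623
```

Run:
```python
from h import *
plan([.4835,-.317,.13],np.radians(-86.7))
```

```text
row [0.0018, -0.0027, 0.0026] [0.0094, -0.0022, 0.0248] rows 0.6
```

Call:
jog_arm(
  deltas=[
    [[0.002,0,0.003],[0.005,-0.002,0.015],0.3],
    [[0.002,0,0.003],[0.009,-0.002,0.025],0.3],
    [[0.002,0,0.003],[0.009,-0.002,0.025],0.3],
    [[0.002,0,0.003],[0.009,-0.002,0.025],0.3],
  ],
)

```text
time: 14.93
eef_pos: [0.4835, -0.3164, 0.1286]
tcp_rot: [-0.019, 0.708, -0.706, 0.019]
contact_force: [0.2, -0.3, -4.2]
opening: 0.615
```

Run:
```python
from h import *
state();d=grab('wrist','wrist11')
plan([.4835,-.317,.0125],np.radians(-86.7))
```

```text
{'time': 14.9333, 'qpos': [-0.7553, 0.1821, 1.9, 0.0009, 1.0616, 0.7609], 'dq': [0.0269, -0.0089, 0.0028, 0.0028, 0.0008, 0.0013], 'joint_efforts': [-0.9444, -35.2201, -28.1267, -0.0687, -0.0217, -0.0117], 'eef_pos': [0.4835, -0.3164, 0.1286], 'tcp_rot': [-0.0195, 0.7076, -0.7061, 0.0188], 'contact_force': [0.1744, -0.2663, -4.1874], 'wrist_torque': [-0.0051, 0.0395, -0.0219], 'opening': 0.6149}
row [0.0018, -0.0023, 0.0006] [0.0003, 0.1163, 0.0013] rows 2.8
```

View pics/wrist11.png

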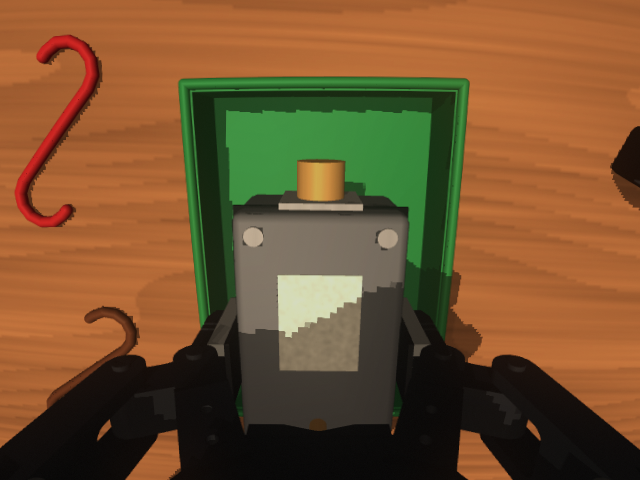

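Run:
```python
from h import *
d=load('wrist11')
P=rayplane(d,[(179,79),(469,79)],.05); a,b=P; ey=(a-b)/np.linalg.norm(a-b); ex=np.array([ey[1],-ey[0],0])
print(P.round(4),np.linalg.norm(a-b),'centre',(a+b)/2-.106*ex,np.degrees(np.arctan2(ex[1],ex[0])))
```

```text
[[ 0.5777 -0.2358  0.05  ]
 [ 0.5861 -0.3911  0.05  ]] 0.1554704640359776 centre [ 0.47605787 -0.31917138  0.05      ] 3.08417329904084
```

Call:
jog_arm(
  deltas=[
    [[0.002,-0.002,0],[0,0.015,0.002],0.3],
    [[0.002,-0.002,0],[0,0.04,0.002],0.3],
    [[0.002,-0.002,0],[0,0.065,0.002],0.3],
    [[0.002,-0.002,0],[0,0.085,0.002],0.3],
    [[0.002,-0.002,0],[0,0.098,0.002],0.3],
    [[0.002,-0.002,0],[0,0.106,0.002],0.3],
    [[0.002,-0.002,0],[0,0.11,0.002],0.3],
    [[0.002,-0.002,0],[0,0.112,0.002],0.3],
    [[0.002,-0.002,0],[0,0.112,0.002],0.3],
  ],
)

```text
time: 15.73
eef_pos: [0.4845, -0.3179, 0.0175]
tcp_rot: [0.02, -0.706, 0.707, -0.021]
contact_force: [-0.5, -0.5, -2.7]
opening: 0.622
```

Run:
```python
from h import *
state(); plan([.4835,-.318,.012],np.radians(-86.8))
```

```text
{'time': 15.7333, 'qpos': [-0.7554, 0.3475, 1.9363, -0.0008, 0.8568, 0.7582], 'dq': [-0.0025, -0.0144, -0.0079, -0.0002, 0.0047, -0.0001], 'joint_efforts': [0.0696, -37.5769, -23.7373, -0.0046, -0.0202, 0.0003], 'eef_pos': [0.4845, -0.3179, 0.0175], 'tcp_rot': [0.0203, -0.7064, 0.7072, -0.0205], 'contact_force': [-0.5493, -0.5122, -2.7324], 'wrist_torque': [-0.0155, 0.0368, 0.0231], 'opening': 0.6218}
row [-0.0011, 0.0019, -0.0002] [0.001, 0.0055, 0.0001] rows 0.1
```

Call:
jog_arm(
  deltas=[
    [[0,0,0],[0,0.0015,0],0.3],
    [[0,0,0],[0,0.003,0],0.3],
    [[0,0,0],[0,0.004,0],0.3],
    [[0,0,0],[0,0.0045,0],0.3],
    [[0,0,0],[0,0.0045,0],0.3],
  ],
)

```text
time: 16.15
eef_pos: [0.4845, -0.3179, 0.013]
tcp_rot: [0.02, -0.706, 0.707, -0.02]
contact_force: [-0.4, -0.2, -2.2]
opening: 0.618
```

Call:
jog_arm(
  deltas=[
    [[0,0,0],[0,0.0005,0],0.3],
    [[0,0,0],[0,0.001,0],0.3],
    [[0,0,0],[0,0.0015,0],0.3],
    [[0,0,0],[0,0.0015,0],0.3],
  ],
)

```text
time: 16.48
eef_pos: [0.4846, -0.3181, 0.0121]
tcp_rot: [0.02, -0.706, 0.707, -0.021]
contact_force: [-2.2, 0.2, 0.6]
opening: 0.625
```

Floor contact felt (load went from about −3 N to +0.6 N). Release and rise.

Call:
jog_arm(
  deltas=[
    [[0,0,0],[0,0,0],0.66],
    [[0,0,0],[0,0,0],0.72],
    [[0,0,0],[0,0,0],0.78],
    [[0,0,0],[0,0,0],0.82],
    [[0,0,0],[0,0,0],0.82],
    [[0,0,0],[0,-0.01,0],0.82],
    [[0,0,0],[0,-0.03,0],0.82],
    [[0,0,0],[0,-0.06,0],0.82],
    [[0,0,0],[0,-0.1,0],0.82],
    [[0,0,0],[0,-0.14,0],0.82],
  ],
)

```text
time: 17.32
eef_pos: [0.4839, -0.3173, 0.1533]
tcp_rot: [-0.021, 0.707, -0.707, 0.02]
contact_force: [1.2, -0.4, 0.0]
opening: 0.822
```

Call:
jog_arm(
  deltas=[
    [[0,0,0],[0.03,-0.04,0],0.82],
    [[0,0,0],[0.03,-0.07,0],0.82],
    [[0,0,0],[-0.06,-0.09,0],0.82],
    [[0,0,0],[-0.06,-0.09,0],0.82],
    [[0,0,0],[-0.06,-0.09,0],0.82],
    [[0,0,0],[-0.06,-0.09,0],0.82],
  ],
)

```text
time: 17.82
eef_pos: [0.546, -0.3137, 0.2451]
tcp_rot: [0.021, -0.706, 0.707, -0.022]
contact_force: [0.6, 0.0, 0.1]
opening: 0.815
```

Run:
```python
from h import *
state()
for n in ['wrist','top','scene']: grab(n,n+'12')
d=load('wrist12'); W=cloud(d)
import sys
for n in ['top12','scene12','wrist12']:
    W=cloud(load(n)); P=W.reshape(-1,3); m=(abs(P[:,0]-.475)<.11)&(abs(P[:,1]+.318)<.08)&(P[:,2]>.036)&(P[:,2]<.047)
    Q=P[m]; Q=Q[(abs(Q[:,1]+.318)<.03)&(abs(Q[:,0]-.484)<.045)]
    if len(Q)>50:
        A=np.c_[Q[:,:2]-Q[:,:2].mean(0),np.ones(len(Q))]; print(n,len(Q),np.linalg.lstsq(A,Q[:,2],rcond=None)[0].round(4), Q.mean(0).round(4))
```

```text
{'time': 17.8167, 'qpos': [-0.6822, 0.1765, 1.6816, -0.0003, 1.2812, 0.8287], 'dq': [-0.0291, -0.0152, 0.0806, -0.0206, 0.0101, -0.0176], 'joint_efforts': [0.6121, -36.2172, -30.2867, 0.0816, -0.0623, 0.0638], 'eef_pos': [0.546, -0.3137, 0.2451], 'tcp_rot': [0.0206, -0.7062, 0.7074, -0.0217], 'contact_force': [0.5713, 0.0307, 0.1089], 'wrist_torque': [0.0277, 0.0254, -0.0185], 'opening': 0.8153}
scene12 267 [-0.0091 -0.0172  0.0422] [ 0.4849 -0.3153  0.0422]
wrist12 4869 [0.0016 0.0003 0.0422] [ 0.4869 -0.3174  0.0422]
```

View pics/wrist12.png

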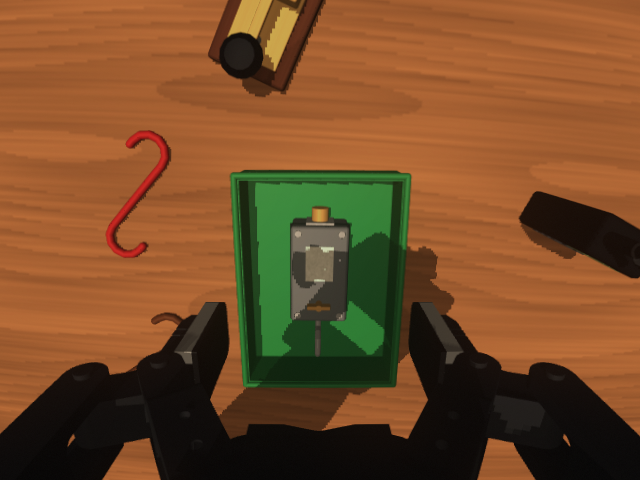

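View pics/scene12.png

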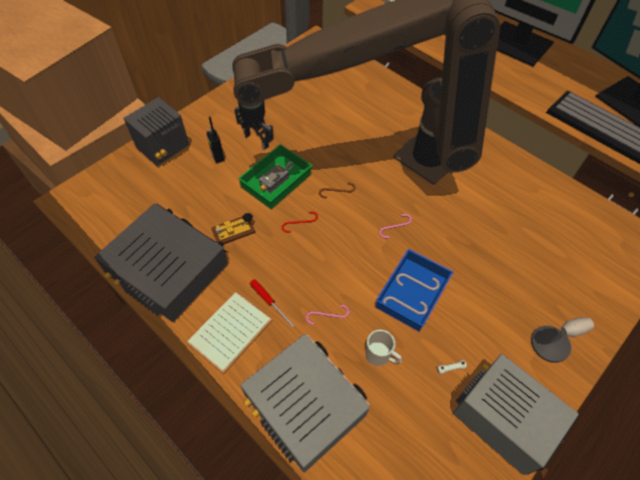

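View pics/top12.png

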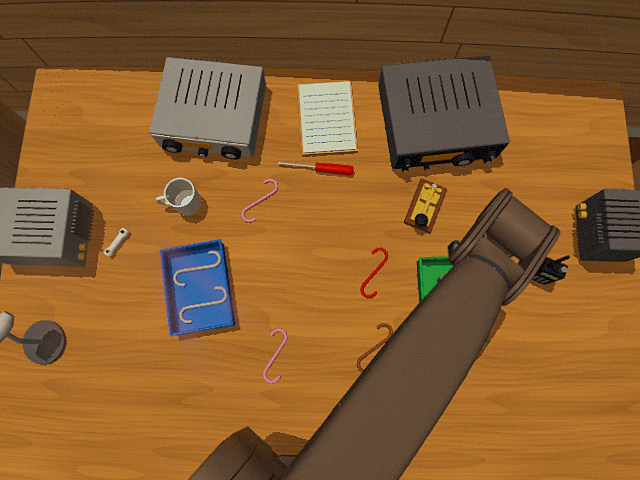

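Box top at 42.2 mm (4 + 38 expected) with a slope of about 0.1°, both hooks lying in the blue tray, everything else in place. Handing in.

```bash
python3 -c "
from plant import ctrl
print(ctrl.sign_off())"
```

```text
the job is handed in; nothing more can be done
None
```

The job is handed in: the S-hook is out of the eye and in the blue tray, and the matching box stands in the green tray. It took about 18 s of the 64 s.

**Hook:** I gripped the steel hook by its shank, lifted it about 8 mm and turned it 72° clockwise about its loop centre. I then drew the tip out to the box's −y and lifted the hook clear. The readings I took between moves showed about 2 N or less. The model overlay before I gripped the box matched its original position. The hook was laid beside the spare without touching it.

**Box:** I gripped it across its 54 mm width and lowered it until the load on the wrist showed the tray floor was carrying it, then released it.

**Last checks:**
- **Box:** the wrist camera put its top at 42.2 mm, where 4 + 38 mm is expected, with a slope of about 0.1°. The box is upright and inside the tray.
- **Scene camera:** it gave the same 42.2 mm height but a slope of about 1°, from only 267 points, so I went with the closer wrist view.
- **Hooks:** both lie flat in the blue tray.
- **Everything else:** the other objects look unmoved. In the last top view the arm partly hid the green tray and the brown hook, but the scene view shows both in place. The gripper is clear of everything.

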